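Drift the fixture plate into line and bolt it

TASK

The aluminium slide plate of the blue inspection fixture has shifted, so its bolt hole no longer lines up with the hole in the grey base plate below it. Put the red-handled tapered drift point-down through both holes and push it home until its collar comes down on the plate, which levers the holes into line; then pull it out and stand it back in its own well in the rack, and seat the brass-headed bolt fully down through both holes in its place.

Things in the scene. Friction and masses are not known exactly. Their poses are not given: they have to be found in the camera images.
- drift: Steel tapered drift in a rack well. Origin: centre of its collar's underside, z up. Collar 52 mm wide, 6 thick. Below: 24 mm of straight shank, 32 mm diameter, then a 40 mm taper to a 6 mm tip, 64 mm below the origin. Above: red round handle, 26 mm diameter, 6 to 46 mm up (the grip). 0.2 kg. Its start pose is its own well; the wells are 38 mm wide, in the grey rack's plate, top 80 mm high.
- bolt: Plain-shank bolt, upright in another well of the rack; wells 75 mm apart in a row. Origin: centre of its collar's underside, z up. Collar 52 mm wide, 6 thick. Below: shank 24 mm diameter, 48 mm long. Above: brass hexagonal head, 28 to 32 mm wide, 6 to 36 mm up (grip here). 0.18 kg. The black-headed bolt in the third well is not wanted (its shank is 35 mm thick).
- base_hole (a point): Centre of the 36 mm hole through the fixture's fixed grey base plate (130 x 90 x 16 mm, open below down to the worktop), at its top face, 54 mm above the worktop, partly covered by the slide plate. Its x axis is the line along which the slide plate moves.
- plate_hole (a point): Centre of the 36 mm hole through the aluminium slide plate (86 x 74 x 12 mm), at its top face, 66 mm above the worktop. The plate slides along base_hole's x only, against about 4 N of friction, and stays where left. It starts 16 to 20 mm off line: the holes overlap in an opening 16 to 20 mm wide, midway between their centres, too narrow for the bolt but wide enough for the drift's tip.
Things that resemble listed ones, but are neither listed nor needed, are in the scene too. Leave any brown or purple look-alike of the bolt alone.

How it is judged:
On the way, in this order (a step that is already met when the one before it is completed fails the run):
1. the drift's tip enters the overlap of the holes while they are still out of line (z of drift in the frame of plate_hole below 0.058 m and horizontal distance between drift and plate_hole below 0.02 m and horizontal distance between plate_hole and base_hole above 0.009 m), for 0.04 s.
2. the drift is pushed home through both holes and has brought them into line within 6 mm (z of drift in the frame of plate_hole below 0.012 m and horizontal distance between drift and base_hole below 0.01 m and horizontal distance between plate_hole and base_hole below 0.006 m), for 0.1 s.
At the end, for the whole second after the job is handed in: The bolt stands upright (6 degrees) through both holes, collar down on the plate (4 mm), axis within 12 mm of the base hole's; the drift stands upright (9 degrees) in its own rack well, within 20 mm of its start position; both released and at rest (horizontal distance between bolt and base_hole below 0.012 m and z of bolt in the frame of plate_hole between -0.004 and 0.004 m and angle between bolt's own z axis and vertical below 0.1 rad and linear speed of each of bolt, drift below 0.02 m/s and distance of drift from where it was at the start of the episode below 0.02 m and angle between drift's own z axis and vertical below 0.15 rad); the robot touches nothing.
It also fails if it takes over 54 s, if anything falls off the work surface, if the arm or the gripper's body presses on something with over 40 N, if the wrist force passes 120 N, or if a joint passes its speed limit or range.

ROBOT

A 7-joint arm with a two-finger parallel gripper is mounted at the origin on a cart in front of the work surface, level with it; the furniture and walls round the work are solid. World frame = base frame: x ahead of the robot, y to its left, z up, the work surface at z = 0. Lengths are in m, angles in rad, forces in N, time in s.
With the tool pointing down it reaches from about 0.4 to 0.875 m from the base axis. Payload 4.4 kg.
Tool frame: the origin (TCP) lies midway between the tips of the shut fingers; the grasp point (between the pads) lies 19 mm behind it (grip_depth is the distance from the TCP to the grasp point, in m); z points along the fingers, y is the line along which they close (so a half turn about z gives the same grasp; the last joint's range is limited). The gripper opens to 85 mm and grips with 20 to 120 N. Pads are 22 mm wide; open, the fingers measure 114 mm over their backs; the gripper's body (76 mm by 85 mm) begins 54 mm behind the grasp point. The pads swing forward as they close: fully open they stand 13 mm farther back than shut.
Start: joints at [-0.066, 0.628, 0.038, 1.517, -0.027, 0.996, -0.02], TCP at [0.65, 0, 0.203] pointing down, gripper open.
Joint ranges: [-3.06, 3.06], [-0.37, 2.12], [-1.25, 1.32], [0.18, 2.47], [-1.1, 4.24], [0.23, 1.98], [-2.94, 2.94]. Speed limits (rad/s): [2.57, 2.57, 3.14, 3.14, 3.14, 3.14, 3.14].

INTERFACE

Orientations are given as a unit quaternion [x, y, z, w].
In Python, from station import * gives the robot as it stands.
- The arm moves only by the shell command python3 -m creep 'ROWS' [FORCE]. ROWS is JSON, a list of rows, each a list of 7 numbers: the turn, a rotation vector about the tool's x, y, z in degrees, then the shift along the tool's x, y, z in mm, then the closure in counts, from 0 (fully open) to 255 (shut). In form: [[wx, wy, wz, dx, dy, dz, gripper], ...]. A call has 1 to 5 rows; each row is the pose to reach, as a shift and turn from the pose commanded when the call began, along the tool's axes at that moment; what a row does not reach only later rows make up. A row lasts 1/12 s, in which the tool goes at most 41.7 mm and 7.16 degrees, less where a joint would pass 70% of its speed; a pose out of reach is approached as far as the arm can. A call with a gripper value outside its range is refused whole. The fingers move at their own pace and stop on an object; FORCE is the grip in N (left out, the last holds). Time passes only in rows, so rows that repeat a pose let the fingers close. It gives the time, the measured TCP pose, the force, the opening and the grip force at its end, in the units of the state.
- sense(): the state, without advancing time (a new reading comes with each control period).
- read_camera(name): name is "scene" or "side" or "wrist"; returns a dict with "frame" (384x512x3 uint8, red, green, blue), "intrinsics" (3x3 intrinsics, pixels), "eye" and "rotation" of the camera in the world; the wrist camera has in their place "tool_from_camera" (4x4, takes a point from camera to tool coordinates, whose origin is the TCP and whose axes are the flange's). Camera axes: x right, y down, z forward; pixel columns grow to the right and rows downward; lengths in m; the calibration is good to about 2 mm. A picture is of the moment at which its call begins: read the wrist's pose just before it. There is no depth.
- hand_in(): hands the job in; it is judged then, once.
The state is a dict: "t": time; "qpos": joint angles; "joint_vel": joint speeds; "joint_efforts": joint torques, N m; "ee_pos": TCP position; "eef_rot": TCP orientation; "force": force on the tool from outside, world axes, zero at the start; "moment": the same for the moment, N m; "finger_gap": finger opening in m; "finger_force": force on a finger pad.
Only numpy, scipy, OpenCV 4.12 (cv2) and the standard library are available. Lean on these libraries where they do the work, as an engineer would, in place of code of your own. Each camera call takes 0.05 s, during which the arm holds its last target. There are 200 camera calls.

## Working session

There is one attempt and no reset: what is moved stays moved. The work goes in short steps, Python scripts to look and compute and a shell command to move; the robot and the scene stay as the last step left them, time stands still between calls to the robot, and variables do not carry over. Pictures are saved under pics/ and viewed, at most 10 in all, crops included, and the job is handed in when it is done.

```bash
mkdir -p pics; ls; python3 - <<'E'
from station import *
import cv2,numpy as np
s=sense();print(s)
ims=[]
for n in("scene","side"):
    c=read_camera(n);cv2.imwrite(f"pics/{n}0.png",c["frame"][:,:,::-1]);print(n,c["intrinsics"],c["eye"],c["rotation"])
    np.savez(f"{n}.npz",**c)
c=read_camera("wrist");cv2.imwrite("pics/wrist0.png",c["frame"][:,:,::-1]);print(c["intrinsics"],c["tool_from_camera"])
E
```

```text
pics
{'t': 0.0, 'qpos': array([-0.06578991,  0.62932451,  0.03844747,  1.51835953, -0.02700718,
        0.99630511, -0.02001412]), 'joint_vel': array([ 1.61561698e-03, -1.28049900e-03, -1.77933326e-05, -1.13224257e-03,
       -4.13346998e-04, -1.66775905e-03,  7.90602670e-04]), 'joint_efforts': array([-1.11932164e-03, -5.63405585e+01,  1.22606792e+00, -1.93450052e+01,
        1.09587883e-02,  1.05136272e-02, -8.84369996e-06]), 'ee_pos': array([6.49325384e-01, 2.09662505e-05, 2.01705964e-01]), 'eef_rot': array([ 7.07117921e-01,  7.07095018e-01, -6.71420564e-04, -6.56719547e-04]), 'force': array([-0.162728  ,  0.47612132, -0.47553516]), 'moment': array([-0.06519512,  0.04599725,  0.00585672]), 'finger_force': 0.0, 'finger_gap': 0.08564881824614426}
scene [[439.6043995    0.         258.03067338]
 [  0.         439.6043995  190.80500102]
 [  0.           0.           1.        ]] [-0.2787228  -0.53917031  0.93615725] [ 0.81858138 -0.41256564  0.17754982 -0.35803656]
side [[372.17938509   0.         259.21786856]
 [  0.         372.17938509 189.67812625]
 [  0.           0.           1.        ]] [ 0.28574702 -0.81656783  0.62196826] [ 0.87493338 -0.09224992  0.05628234 -0.47203159]
[[286.92290841   0.         255.68271998]
 [  0.         286.92290841 194.15472117]
 [  0.           0.           1.        ]] [[ 3.28449161e-04 -9.54347679e-01 -2.98697839e-01  7.62725241e-02]
 [ 9.99999903e-01  4.00905269e-04 -1.81299885e-04 -1.02282408e-04]
 [ 2.92772662e-04 -2.98697751e-01  9.54347719e-01 -1.72044949e-01]
 [ 0.00000000e+00  0.00000000e+00  0.00000000e+00  1.00000000e+00]]
```

View pics/scene0.png

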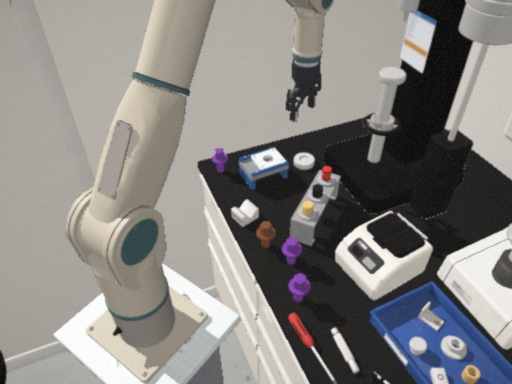

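View pics/side0.png

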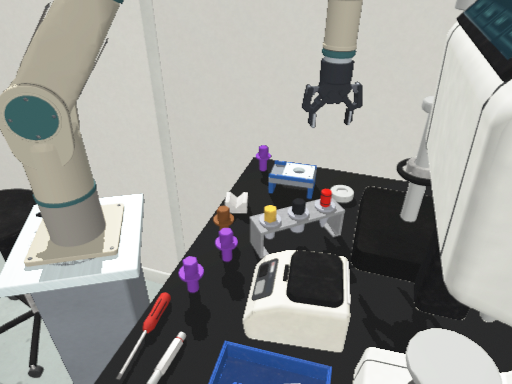

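```bash
cat > h.py <<'E'
import numpy as np,cv2
from scipy.spatial.transform import Rotation as R
def cam(c):
    Rm=R.from_quat(c["rotation"]).as_matrix() if np.size(c["rotation"])==4 else c["rotation"]
    return c["intrinsics"],np.array(c["eye"]),Rm
def wcam(c,s):
    T=np.eye(4);T[:3,:3]=R.from_quat(s["eef_rot"]).as_matrix();T[:3,3]=s["ee_pos"]
    M=T@c["tool_from_camera"];return c["intrinsics"],M[:3,3],M[:3,:3]
def atz(k,uv,z):
    K,e,Rm=k;d=Rm@np.linalg.solve(K,[uv[0],uv[1],1]);return e+d*(z-e[2])/d[2]
def proj(k,p):
    K,e,Rm=k;q=K@(Rm.T@(np.array(p)-e));return q[:2]/q[2]
E
python3 - <<'E'
from h import *
S=cam(np.load("scene.npz"));D=cam(np.load("side.npz"))
for n,a,b,z in[("red",(326,169),(326,191),.126),("black",(318,186),(299,201),.116),("brass",(308,205),(270,209),.116),("hole",(266,157),(299,171),.066)]:
    print(n,atz(S,a,z).round(4),atz(D,b,z).round(4))
a=cv2.imread("pics/scene0.png")[140:250,232:347];b=cv2.imread("pics/side0.png")[155:265,245:350]
r=lambda i:cv2.resize(i,(400,int(400*i.shape[0]/i.shape[1])),interpolation=cv2.INTER_CUBIC)
a,b=r(a),r(b);h=min(len(a),len(b));cv2.imwrite("pics/crop1.png",np.hstack([a[:h],b[:h]]))
E
```

```text
red [ 0.6075 -0.1177  0.126 ] [ 0.6114 -0.1162  0.126 ]
black [ 0.5418 -0.1316  0.116 ] [ 0.5392 -0.1302  0.116 ]
brass [ 0.4616 -0.1488  0.116 ] [ 0.464  -0.1477  0.116 ]
hole [0.612  0.0966 0.066 ] [0.6111 0.0861 0.066 ]
```

View pics/crop1.png

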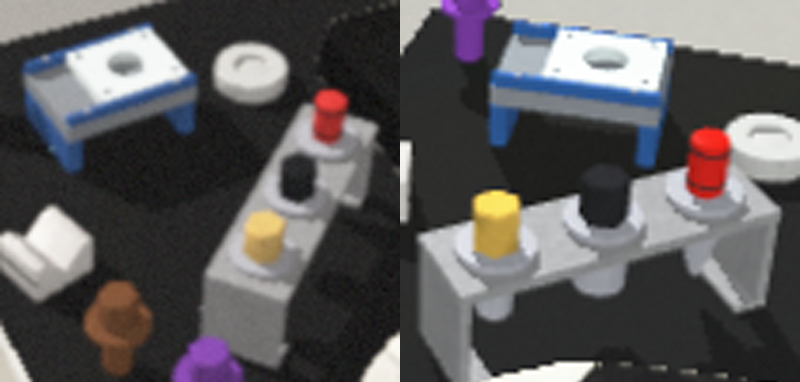

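View pics/wrist0.png

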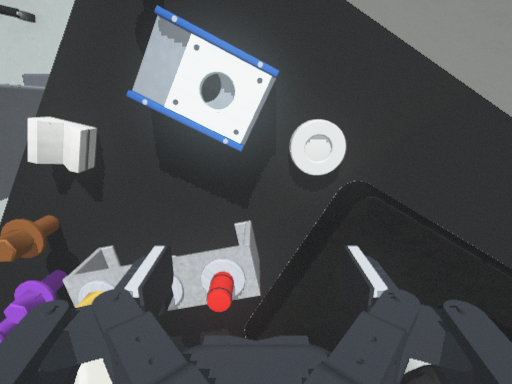

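Candidates: the red drift is at scene (326,169), with only the red screwdriver at (302,330) similar. The brass bolt is at (308,205). The black bolt (318,186), brown (265,232) and purple ones are not wanted. The crop confirms the brass head and red handle in the outer wells. In the wrist view the plate hole is at (217,91), and the plate has shifted image-right along the rails. I'll look at the fixture from closer up.

```bash
python3 -m creep '[[0,0,7,30,-13,14,0],[0,0,14,60,-26,28,0],[0,0,21,90,-38,42,0],[0,0,27,90,-38,42,0],[0,0,27,90,-38,42,0]]'; python3 -m creep '[[0,0,0,0,0,0,0],[0,0,0,0,0,0,0],[0,0,0,0,0,0,0]]'
python3 - <<'E'
from station import *
from h import *
s=sense();c=read_camera("wrist");np.savez("w1.npz",**c,**{k:s[k] for k in("eef_rot","ee_pos")})
f=c["frame"][:,:,::-1];cv2.imwrite("pics/w1.png",f);k=wcam(c,s);print(s["ee_pos"],proj(k,(.612,.09,.066)))
E
```

```text
t: 0.57
ee_pos: [0.6102, 0.0932, 0.1593]
eef_rot: [0.852, 0.523, -0.001, -0.001]
force: [-0.0, -1.2, 0.1]
finger_gap: 0.0852
finger_force: 0.0
t: 0.82
ee_pos: [0.6128, 0.0883, 0.1611]
eef_rot: [0.853, 0.522, 0.0, 0.001]
force: [0.5, -0.1, 0.7]
finger_gap: 0.0856
finger_force: 0.0
[0.61279809 0.08832894 0.16107669] [254.14503804 185.73034178]
```

View pics/w1.png

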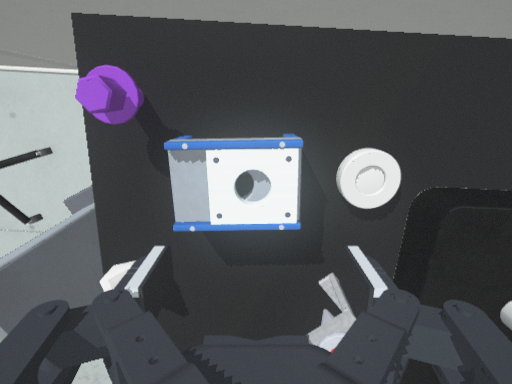

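The plate hole is at about (253,186), and the dark opening is in its left half at about (243,186). The slide axis lies along image x.

```bash
python3 - <<'E'
from h import *
w=np.load("w1.npz");k=wcam(w,w);g=cv2.cvtColor(w["frame"],cv2.COLOR_RGB2GRAY)
print(g[186,225:280:1]);
m=(g[150:222,212:292]<215).astype(np.uint8)
n,l,st,ce=cv2.connectedComponentsWithStats(m);i=[j for j in range(1,n) if st[j][4]>400][0:3]
for j in i:
    print(st[j],ce[j]+[212,150])
    co=cv2.findContours((l==j).astype(np.uint8),0,1)[0][0];e=cv2.fitEllipse(co);c=np.array(e[0])+[212,150];print(e,c,atz(k,c,.066))
R3=R.from_quat(w["eef_rot"]).as_matrix()
d=(g<90).astype(np.uint8)[150:222,230:275];n,l,st,ce=cv2.connectedComponentsWithStats(d);print(st,ce+[230,150])
for u,z in((235,.066),(271,.066),(256,.054)):print(u,(R3.T@(atz(k,(u,186),z)-w["ee_pos"])*1e3).round(1))
for p in((166,146),(302,143),(174,227),(300,226)):print((R3.T@(atz(k,p,.066)-w["ee_pos"])*1e3).round(1))
E
```

```text
[245 245 245 245 245 245 245 245 231 184 121  88  84  84  86  84  85  86
  84  84  88  87  84  84  88  88  87  90 127 183 192 193 192 191 193 191
 192 190 192 192 192 192 192 192 193 193 228 244 245 245 245 245 245 245
 245]
[ 22  19  37  33 935] [251.72941176 185.33048128]
((39.750160217285156, 35.281192779541016), (31.067062377929688, 36.39906692504883), 80.34492492675781) [251.75016022 185.28119278] [0.61014417 0.09145274 0.066     ]
[[   0    0   45   72 2959]
 [   6   23   17   23  281]] [[252.77053058 185.66069618]
 [243.886121   183.80782918]]
235 [  0.8 -20.1  95.1]
271 [ 0.9 14.7 95.1]
256 [ -2.5   0.2 107.1]
[ 39.3 -83.2  95. ]
[42.1 42.7 95.1]
[-42.2 -82.7  95. ]
[-41.1  44.7  95.1]
```

```bash
python3 -m creep '[[0,0,0,-37,18,0,0],[0,0,0,-74,36,0,0],[0,0,0,-111,54,0,0],[0,0,0,-148,72,0,0],[0,0,0,-184,90,0,0]]'; python3 -m creep '[[0,0,0,0,0,0,0],[0,0,0,0,0,0,0],[0,0,0,0,0,0,0]]'
python3 - <<'E'
from station import *
from h import *
s=sense();c=read_camera("wrist");np.savez("w2.npz",**c,**{k:s[k] for k in("eef_rot","ee_pos")})
f=c["frame"][:,:,::-1];cv2.imwrite("pics/w2.png",f);k=wcam(c,s);print(s["ee_pos"],proj(k,(.6095,-.117,.126)),proj(k,(.6095,-.117,.086)))
E
```

```text
t: 1.28
ee_pos: [0.6084, -0.1181, 0.1611]
eef_rot: [0.853, 0.522, 0.0, 0.0]
force: [1.6, -0.3, 0.1]
finger_gap: 0.0856
finger_force: 0.0
t: 1.53
ee_pos: [0.6087, -0.1152, 0.1607]
eef_rot: [0.853, 0.522, 0.0, -0.0]
force: [-0.2, 1.0, 0.3]
finger_gap: 0.0855
finger_force: 0.0
[ 0.608707   -0.11520521  0.16074491] [257.75981028 209.99522919] [257.4785925  194.43855407]
```

View pics/w2.png

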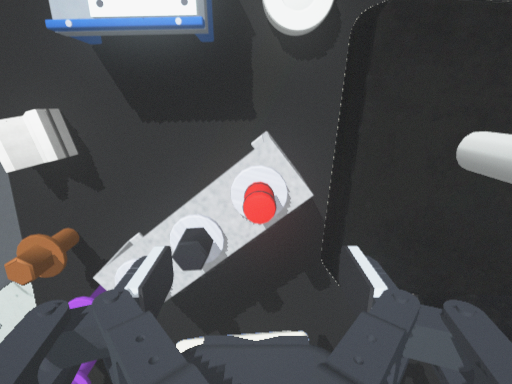

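The red handle top is at (260,209) and its collar at (259,194), within 2 px of prediction. The brass bolt is behind the left finger. I'll descend and grip.

```bash
python3 -m creep '[[0,0,0,-1,3,0,0],[0,0,0,-1,3,25,0],[0,0,0,-1,3,50,0],[0,0,0,-1,3,70,0],[0,0,0,-1,3,70,0]]' 100; python3 -m creep '[[0,0,0,0,0,0,0],[0,0,0,0,0,0,0],[0,0,0,0,0,0,255],[0,0,0,0,0,0,255],[0,0,0,0,0,0,255]]';python3 -m creep '[[0,0,0,0,0,0,255],[0,0,0,0,0,0,255],[0,0,0,0,0,0,255],[0,0,0,0,0,0,255],[0,0,0,0,0,0,255]]'
```

```text
t: 2.0
ee_pos: [0.6082, -0.1146, 0.0867]
eef_rot: [0.852, 0.524, -0.003, -0.003]
force: [-0.4, 0.9, -0.1]
finger_gap: 0.0852
finger_force: 0.0
t: 2.42
ee_pos: [0.6117, -0.1171, 0.0918]
eef_rot: [0.853, 0.523, 0.001, 0.001]
force: [0.2, -0.1, 0.2]
finger_gap: 0.0517
finger_force: 0.0
t: 2.83
ee_pos: [0.6111, -0.1171, 0.0917]
eef_rot: [0.853, 0.522, 0.0, 0.0]
force: [-1.1, 0.3, 6.0]
finger_gap: 0.0192
finger_force: 98.0
```

```bash
python3 -m creep '[[0,0,0,0,0,-10,255],[0,0,0,0,0,-25,255],[0,0,0,0,0,-40,255],[0,0,0,0,0,-40,255],[0,0,0,0,0,-40,255]]'
python3 - <<'E'
from station import *
from h import *
s=sense();c=read_camera("wrist");d=read_camera("side")
a=c["frame"][150:384,100:412,::-1];b=cv2.resize(d["frame"][140:257,245:401,::-1],None,fx=2,fy=2,interpolation=2)
cv2.imwrite("pics/w3.png",np.hstack([a,b]));print(s["ee_pos"],s["finger_gap"],s["force"])
E
```

```text
t: 3.25
ee_pos: [0.6113, -0.1172, 0.1313]
eef_rot: [0.853, 0.522, 0.001, 0.0]
force: [0.2, 0.1, -2.5]
finger_gap: 0.0196
finger_force: 98.3
[ 0.61132662 -0.11716941  0.1312616 ] 0.01963955702731872 [ 0.21964025  0.10774797 -2.46722067]
```

View pics/w3.png

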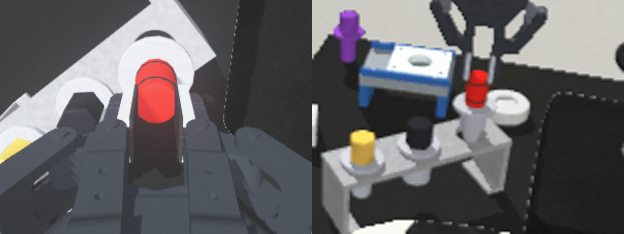

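```bash
python3 - <<'E'
from station import *
from h import *
c=read_camera("wrist");f=c["frame"].astype(int);T=np.linalg.inv(c["tool_from_camera"]);K=c["intrinsics"]
def P(p):
    q=K@(T@np.r_[p,1])[:3];return (q[:2]/q[2]).round(1)
for dx in(0,.01,.02):
  print(dx,[P((dx,s,z)) for z in(-.035,.005) for s in (-.013,0,.013)],"collar",P((dx,-.026,.005)),P((dx+.026,0,.005)),P((dx,.026,.005)))
m=((f[:,:,0]>150)&(f[:,:,1]<90)&(f[:,:,2]<90)).astype(np.uint8);v,u=np.nonzero(m)
for y in range(200,290,6):
    x=u[v==y]; print(y,(x.min(),x.max()) if len(x) else None,end=' ')
E
```

```text
0 [array([231.5, 253.6]), array([255.8, 253.6]), array([280. , 253.6]), array([236.3, 223.8]), array([255.8, 223.9]), array([275.2, 223.9])] collar [216.9 223.8] [255.8 186.4] [294.7 223.9]
0.01 [array([231. , 236.6]), array([255.8, 236.6]), array([280.5, 236.6]), array([236. , 209.8]), array([255.8, 209.8]), array([275.5, 209.8])] collar [216.3 209.8] [255.8 171.2] [295.3 209.8]
0.02 [array([230.5, 218.9]), array([255.8, 218.9]), array([281. , 218.9]), array([235.7, 195.3]), array([255.8, 195.3]), array([275.9, 195.3])] collar [215.6 195.3] [255.8 155.4] [295.9 195.4]
200 None 206 None 212 (np.int64(246), np.int64(266)) 218 (np.int64(241), np.int64(270)) 224 (np.int64(238), np.int64(274)) 230 (np.int64(236), np.int64(275)) 236 (np.int64(238), np.int64(273)) 242 (np.int64(238), np.int64(274)) 248 (np.int64(238), np.int64(274)) 254 (np.int64(238), np.int64(274)) 260 (np.int64(238), np.int64(274)) 266 (np.int64(239), np.int64(272)) 272 (np.int64(249), np.int64(261)) 278 None 284 None
```

The drift is lifted, held upright and centred. The collar edges match the projection for zero offset. I'll carry it over the overlap.

```bash
python3 -m creep '[[0,0,0,0,0,-25,255],[0,0,0,0,0,-50,255],[0,0,0,0,0,-69,255],[0,0,0,30,-17,-69,255],[0,0,0,62,-35,-69,255]]'; python3 -m creep '[[0,0,0,32,-18,0,255],[0,0,0,64,-36,0,255],[0,0,0,96,-54,0,255],[0,0,0,123,-69,0,255],[0,0,0,123,-69,0,255]]'; python3 -m creep '[[0,0,0,0,0,0,255],[0,0,0,0,0,0,255],[0,0,0,0,0,0,255]]'
python3 - <<'E'
from station import *
from h import *
s=sense();c=read_camera("wrist");f=c["frame"][:,:,::-1]
d=read_camera("side");b=cv2.resize(d["frame"][90:210,240:370,::-1],None,fx=3,fy=3,interpolation=2)
a=cv2.resize(f[130:290,150:350],None,fx=2,fy=2,interpolation=2);a=cv2.copyMakeBorder(a,0,360-len(a),0,0,0)
cv2.imwrite("pics/w4.png",np.hstack([a,b]));k=wcam(c,s);print(s["ee_pos"],s["force"])
Rt=R.from_quat(s["eef_rot"]).as_matrix();print((Rt.T@(np.array([.6028,.0949,.066])-s["ee_pos"])*1e3).round(1))
D=cam(d);o=s["ee_pos"]+[0,0,-.0117]
for n,p in(("tip",o-[0,0,.064]),("collar",o),("plate",(.6107,.0909,.066)),("mid",(.6028,.0949,.066))):
    q=proj(D,p);print(n,q.round(1),((q-[240,90])*3+[400,0]).round())
E
```

```text
t: 3.82
ee_pos: [0.6083, -0.0493, 0.2003]
eef_rot: [0.854, 0.52, 0.0, 0.002]
force: [0.0, 1.0, -3.7]
finger_gap: 0.0197
finger_force: 98.7
t: 4.23
ee_pos: [0.6005, 0.1061, 0.1982]
eef_rot: [0.85, 0.527, 0.001, -0.004]
force: [0.1, 2.4, -3.4]
finger_gap: 0.0195
finger_force: 98.8
t: 4.48
ee_pos: [0.602, 0.093, 0.1991]
eef_rot: [0.853, 0.522, -0.001, 0.0]
force: [0.9, -0.7, -1.3]
finger_gap: 0.0193
finger_force: 98.8
[0.60201524 0.09302776 0.19905258] [ 0.92967869 -0.73424191 -1.26015242]
[ 2.30e+00 -1.00e-01  1.33e+02]
tip [296.7 152.9] [570. 189.]
collar [298.2 132.5] [575. 128.]
plate [298.4 170.2] [575. 241.]
mid [295.4 169.8] [566. 239.]
```

View pics/w4.png

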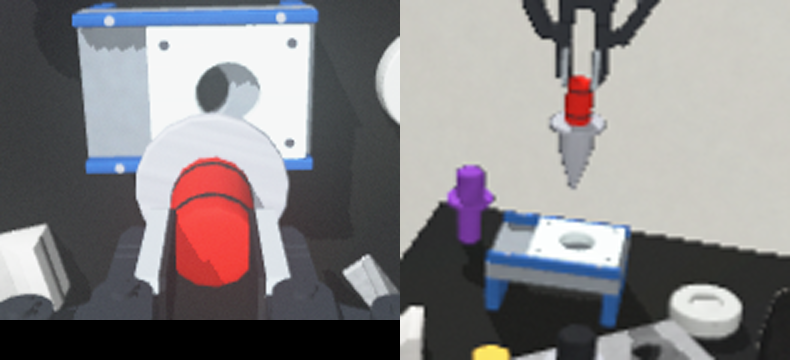

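The tip is over the opening: side view tip at (573,189), opening at (567,240). Descending to enter the overlap.

```bash
python3 -m creep '[[0,0,0,2,0,15,255],[0,0,0,2,0,30,255],[0,0,0,2,0,45,255],[0,0,0,2,0,60,255],[0,0,0,2,0,60,255]]'; python3 -m creep '[[0,0,0,0,0,5,255],[0,0,0,0,0,10,255],[0,0,0,0,0,16,255],[0,0,0,0,0,16,255],[0,0,0,0,0,16,255]]'
python3 -c "
from station import *
from h import *
s=sense();Rt=R.from_quat(s['eef_rot']).as_matrix();print(s['ee_pos'],(Rt.T@(np.array([.6028,.0949,.066])-s['ee_pos'])*1e3).round(1),Rt.T@s['force'])"
```

```text
t: 5.0
ee_pos: [0.6009, 0.0953, 0.1367]
eef_rot: [0.853, 0.522, -0.003, -0.001]
force: [-1.3, 1.0, -2.0]
finger_gap: 0.0193
finger_force: 98.8
t: 5.42
ee_pos: [0.6033, 0.0966, 0.1238]
eef_rot: [0.853, 0.522, 0.0, 0.0]
force: [0.2, 0.2, -2.4]
finger_gap: 0.0192
finger_force: 98.8
[0.60334539 0.09656749 0.12375583] [-1.7  0.2 57.8] [0.22768109 0.09321038 2.41080631]
```

```bash
python3 -m creep '[[0,0,0,-1,-1,7,255],[0,0,0,-1,-2,12,255],[0,0,0,-1,-4,17,255],[0,0,0,-1,-5.5,22,255],[0,0,0,-1,-6,22,255]]' 120
python3 -c "
from station import *
from h import *
s=sense();Rt=R.from_quat(s['eef_rot']).as_matrix();print(s['ee_pos'],(Rt.T@(np.array([.6028,.0949,.066])-s['ee_pos'])*1e3).round(1),Rt.T@s['force'])"
```

```text
t: 5.83
ee_pos: [0.5981, 0.0976, 0.1012]
eef_rot: [0.853, 0.522, 0.0, 0.001]
force: [3.6, -3.0, -3.6]
finger_gap: 0.0189
finger_force: 118.0
[0.59808099 0.09760224 0.10115012] [-0.3  5.4 35.2] [-1.04230158  4.51541095  3.62606835]
```

```bash
python3 -m creep '[[0,0,0,0,-2,5,255],[0,0,0,0,-3,10,255],[0,0,0,0,-4,15,255],[0,0,0,0,-4,20,255],[0,0,0,0,-4,20,255]]'
python3 -m creep '[[0,0,0,0,0,2,255],[0,0,0,0,0,4,255],[0,0,0,0,0,4,255],[0,0,0,0,0,4,255]]'
python3 -c "
from station import *
from h import *
s=sense();Rt=R.from_quat(s['eef_rot']).as_matrix();print(s['ee_pos'],(Rt.T@(np.array([.6028,.0949,.066])-s['ee_pos'])*1e3).round(1),Rt.T@s['force'])"
```

```text
t: 6.25
ee_pos: [0.5931, 0.1001, 0.0802]
eef_rot: [0.853, 0.522, -0.001, -0.0]
force: [4.0, -2.5, -5.0]
finger_gap: 0.0186
finger_force: 118.0
t: 6.58
ee_pos: [0.5934, 0.0995, 0.078]
eef_rot: [0.853, 0.522, -0.001, 0.0]
force: [0.8, -5.5, 5.8]
finger_gap: 0.0187
finger_force: 119.5
[0.59335447 0.09950949 0.0780457 ] [ 0.2 10.5 12. ] [-4.565183    3.24294342 -5.82682926]
```

Home: the collar is in contact (+5.8 N at z = 0.078) and, from the geometry, the holes are aligned to under 1 mm. Withdrawing and carrying it back.

```bash
python3 -m creep '[[0,0,0,0,0,-15,255],[0,0,0,0,0,-35,255],[0,0,0,0,0,-60,255],[0,0,0,0,0,-90,255],[0,0,0,0,0,-122,255]]'; python3 -m creep '[[0,0,0,0,0,0,255],[0,0,0,-32,20,0,255],[0,0,0,-64,40,0,255],[0,0,0,-96,60,0,255],[0,0,0,-128,80,0,255]]';python3 -m creep '[[0,0,0,-29,18,0,255],[0,0,0,-57,35,0,255],[0,0,0,-57,35,0,255],[0,0,0,-57,35,0,255],[0,0,0,-57,35,0,255]]'
python3 - <<'E'
from station import *
from h import *
s=sense();c=read_camera("wrist");f=c["frame"][:,:,::-1]
Rt=R.from_quat(s['eef_rot']).as_matrix();print(s['ee_pos'],(Rt.T@(np.array([.6114,-.1171,.0917])-s['ee_pos'])*1e3).round(1),s["force"])
d=read_camera("side");b=cv2.resize(d["frame"][100:220,240:370,::-1],None,fx=3,fy=3,interpolation=2)
a=cv2.resize(f[100:290,150:350],None,fx=1.9,fy=1.9,interpolation=2)[:360]
cv2.imwrite("pics/w5.png",np.hstack([a,b]))
E
```

```text
t: 7.0
ee_pos: [0.59, 0.1024, 0.1985]
eef_rot: [0.852, 0.523, -0.003, -0.003]
force: [0.5, -0.3, -2.0]
finger_gap: 0.0184
finger_force: 118.7
t: 7.42
ee_pos: [0.6046, -0.0489, 0.1978]
eef_rot: [0.852, 0.524, -0.002, -0.003]
force: [0.4, 0.6, -1.9]
finger_gap: 0.0186
finger_force: 118.8
t: 7.83
ee_pos: [0.6108, -0.1141, 0.1979]
eef_rot: [0.852, 0.523, -0.001, -0.003]
force: [-0.4, -0.5, -2.5]
finger_gap: 0.0185
finger_force: 118.8
[ 0.61077272 -0.1140951   0.19791288] [ -2.5   2.5 106.2] [-0.40225171 -0.5218001  -2.50775645]
```

View pics/w5.png

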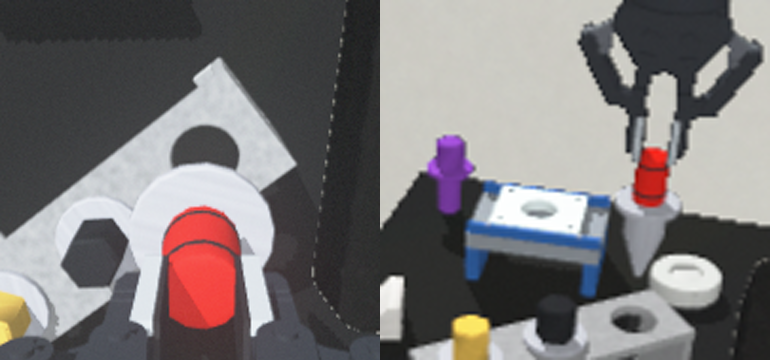

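The drift is upright above its empty well, and the plate is now centred on the base.

```bash
python3 -m creep '[[0,0,0,-2,2.5,10,255],[0,0,0,-2,2.5,30,255],[0,0,0,-2,2.5,50,255],[0,0,0,-2,2.5,60,255],[0,0,0,-2,2.5,60,255]]'; python3 -m creep '[[0,0,0,0,0,10,255],[0,0,0,0,0,20,255],[0,0,0,0,0,28,255],[0,0,0,0,0,28,255]]'
python3 -c "
from station import *
from h import *
s=sense();Rt=R.from_quat(s['eef_rot']).as_matrix();print(s['ee_pos'],(Rt.T@(np.array([.6114,-.1171,.0917])-s['ee_pos'])*1e3).round(1),Rt.T@s['force'])"
```

```text
t: 8.35
ee_pos: [0.6112, -0.118, 0.1364]
eef_rot: [0.852, 0.523, -0.002, -0.002]
force: [-0.6, 0.0, -1.8]
finger_gap: 0.0189
finger_force: 118.8
t: 8.68
ee_pos: [0.6124, -0.1191, 0.1099]
eef_rot: [0.853, 0.523, -0.001, -0.001]
force: [-0.7, 0.3, -2.7]
finger_gap: 0.0187
finger_force: 118.8
[ 0.61241876 -0.1191223   0.10990078] [ 1.4 -1.8 18.2] [-0.01748494 -0.72890141  2.71250681]
```

```bash
python3 -m creep '[[0,0,0,1,-1.5,6,255],[0,0,0,1,-1.5,12,255],[0,0,0,1,-1.5,18,255],[0,0,0,1,-1.5,18,255],[0,0,0,1,-1.5,18,255]]' 
python3 -m creep '[[0,0,0,0,0,0,0],[0,0,0,0,0,0,0],[0,0,0,0,0,0,0],[0,0,0,0,0,0,0],[0,0,0,0,0,0,0]]';python3 -m creep '[[0,0,0,0,0,0,0],[0,0,0,0,0,0,0],[0,0,0,0,0,-20,0],[0,0,0,0,0,-50,0],[0,0,0,0,0,-85,0]]'
```

```text
t: 9.1
ee_pos: [0.6125, -0.1179, 0.0932]
eef_rot: [0.853, 0.522, -0.0, -0.0]
force: [0.9, 0.0, -2.3]
finger_gap: 0.0186
finger_force: 118.8
t: 9.52
ee_pos: [0.613, -0.118, 0.094]
eef_rot: [0.853, 0.523, 0.0, 0.0]
force: [-0.1, -0.4, 0.1]
finger_gap: 0.0779
finger_force: 0.0
t: 9.93
ee_pos: [0.6111, -0.1176, 0.1778]
eef_rot: [0.853, 0.522, -0.002, -0.001]
force: [0.9, -0.2, -0.4]
finger_gap: 0.0854
finger_force: 0.0
```

```bash
python3 -m creep '[[0,0,0,-20,-24,0,0],[0,0,0,-40,-48,0,0],[0,0,0,-60,-72,0,0],[0,0,0,-80,-96,0,0],[0,0,0,-94,-117,0,0]]'; python3 -m creep '[[0,0,0,0,0,0,0],[0,0,0,0,0,0,0],[0,0,0,0,0,0,0],[0,0,0,0,0,0,0]]'
python3 - <<'E'
from station import *
from h import *
s=sense();c=read_camera("wrist");f=c["frame"];cv2.imwrite("pics/w6.png",f[:,:,::-1]);k=wcam(c,s);Rt=R.from_quat(s['eef_rot']).as_matrix()
hsv=cv2.cvtColor(f,cv2.COLOR_RGB2HSV);m=cv2.inRange(hsv,(15,100,80),(35,255,255))
cs=max(cv2.findContours(m,0,1)[0],key=cv2.contourArea);print(s["ee_pos"],cv2.boundingRect(cs),cv2.contourArea(cs))
V=hsv[:,:,2];x,y,w,h=cv2.boundingRect(cs);mm=m[y:y+h,x:x+w]>0;print([int(V[y+i,x:x+w][mm[i]].mean()) for i in range(0,h,2)])
b=np.median(V[y+h//2:y+h-4,x:x+w][mm[h//2:h-4]]);t=((m>0)&(V>b-8)&(V<b+8)).astype(np.uint8);n,l,st,ce=cv2.connectedComponentsWithStats(t)
j=1+np.argmax(st[1:,4]);print(b,st[j],ce[j],(Rt.T@(atz(k,ce[j],.116)-s["ee_pos"])*1e3).round(1),atz(k,ce[j],.116))
ct=cv2.findContours((l==j).astype(np.uint8),0,1)[0][0];print(cv2.approxPolyDP(cv2.convexHull(ct),2,True)[:,0].tolist())
E
```

```text
t: 10.35
ee_pos: [0.4633, -0.1495, 0.1788]
eef_rot: [0.853, 0.522, -0.0, 0.0]
force: [0.4, -1.0, 0.5]
finger_gap: 0.0854
finger_force: 0.0
t: 10.68
ee_pos: [0.4672, -0.1484, 0.1787]
eef_rot: [0.852, 0.523, 0.001, 0.0]
force: [0.2, 1.7, 0.3]
finger_gap: 0.0852
finger_force: 0.0
[ 0.46721623 -0.14835288  0.17874641] (234, 173, 34, 40) 976.5
[228, 224, 219, 212, 214, 226, 235, 236, 237, 234, 234, 233, 234, 234, 234, 233, 232, 232, 226, 214]
237.0 [234 174  32  38 727] [250.0522696  195.47592847] [ 1.5 -4.9 62.7] [ 0.46361148 -0.14477252  0.116     ]
[[246, 174], [264, 186], [265, 202], [255, 211], [240, 207], [234, 190]]
```

```bash
python3 -m creep '[[0,0,0,1,-5,0,0],[0,0,0,1,-5,20,0],[0,0,0,1,-5,35,0],[0,0,0,1,-5,35,0],[0,0,0,1,-5,35,0]]'
python3 - <<'E'
from station import *
from h import *
s=sense();c=read_camera("wrist");f=c["frame"];k=wcam(c,s);Rt=R.from_quat(s['eef_rot']).as_matrix()
hsv=cv2.cvtColor(f,cv2.COLOR_RGB2HSV);m=cv2.inRange(hsv,(15,100,80),(35,255,255))
cs=max(cv2.findContours(m,0,1)[0],key=cv2.contourArea);x,y,w,h=cv2.boundingRect(cs);print(s["ee_pos"],x,y,w,h)
P=s["ee_pos"]+Rt@[0,0,0]
for u in((x,y+h-18),(x+w,y+h-18),(x+w/2,y+h)):print((Rt.T@(atz(k,u,.116)-s["ee_pos"])*1e3).round(1))
E
```

```text
t: 11.15
ee_pos: [0.4613, -0.145, 0.1431]
eef_rot: [0.853, 0.523, -0.001, -0.001]
force: [0.0, -0.6, -0.1]
finger_gap: 0.0851
finger_force: 0.0
[ 0.46130792 -0.14496877  0.1431266 ] 240 183 40 48
[ -0.8 -11.7  27.1]
[-0.8 18.  27.1]
[-15.4   3.2  27.1]
```

```bash
python3 -m creep '[[0,0,0,0.5,2.5,15,0],[0,0,0,0.5,2.5,30,0],[0,0,0,0.5,2.5,45,0],[0,0,0,0.5,2.5,54,0],[0,0,0,0.5,2.5,54,0]]' 100; python3 -m creep '[[0,0,0,0,0,0,0],[0,0,0,0,0,0,0],[0,0,0,0,0,0,255],[0,0,0,0,0,0,255],[0,0,0,0,0,0,255]]';python3 -m creep '[[0,0,0,0,0,0,255],[0,0,0,0,0,0,255],[0,0,0,0,0,0,255],[0,0,0,0,0,0,255],[0,0,0,0,0,0,255]]'; python3 -m creep '[[0,0,0,0,0,-15,255],[0,0,0,0,0,-35,255],[0,0,0,0,0,-60,255],[0,0,0,0,0,-85,255],[0,0,0,0,0,-110,255]]'
```

```text
t: 11.62
ee_pos: [0.4637, -0.1458, 0.0888]
eef_rot: [0.853, 0.523, -0.001, -0.001]
force: [0.7, 0.1, 0.4]
finger_gap: 0.0855
finger_force: 0.0
t: 12.03
ee_pos: [0.4646, -0.1462, 0.0902]
eef_rot: [0.853, 0.523, 0.0, 0.0]
force: [0.4, 0.3, 0.4]
finger_gap: 0.0519
finger_force: 0.0
t: 12.45
ee_pos: [0.4642, -0.1461, 0.0896]
eef_rot: [0.853, 0.522, -0.0, -0.0]
force: [0.5, 0.3, -0.5]
finger_gap: 0.0001
finger_force: 0.0
t: 12.87
ee_pos: [0.4638, -0.1461, 0.2006]
eef_rot: [0.853, 0.522, -0.0, -0.0]
force: [0.5, -0.2, -0.1]
finger_gap: -0.0001
finger_force: 0.0
```

The grasp closed on nothing. I'll check numerically where the brass head is before looking.

```bash
python3 - <<'E'
from station import *
from h import *
s=sense()
def yel(f,roi):
    hsv=cv2.cvtColor(f,cv2.COLOR_RGB2HSV);m=cv2.inRange(hsv,(15,100,80),(35,255,255))
    n,l,st,ce=cv2.connectedComponentsWithStats(m);return [(st[j].tolist(),ce[j].round(1).tolist()) for j in range(1,n) if st[j][4]>20 and st[j][0]+0<roi]
P={}
for n in("scene","side"):
    c=read_camera(n);o=np.load(n+".npz")["frame"];print(n,yel(o,420),yel(c["frame"],420));P[n]=c["frame"]
c=read_camera("wrist");print(yel(c["frame"],600));k=wcam(c,s)
a=c["frame"][120:384,100:412];b=cv2.resize(P["side"][185:265,230:350],None,fx=3,fy=3,interpolation=2)
d=cv2.resize(P["scene"][150:250,280:350],None,fx=3,fy=3,interpolation=2)
H=np.zeros((600,690,3),np.uint8);H[:264,:312]=a;H[300:540,:360]=b;H[:300,400:610]=d
cv2.imwrite("pics/w7.png",H[:,:,::-1])
E
```

```text
scene [([405, 40, 21, 16, 86], [415.1, 47.4]), ([303, 201, 11, 14, 122], [307.5, 207.7])] [([405, 40, 21, 16, 89], [415.0, 47.4]), ([303, 201, 11, 14, 125], [307.6, 207.6])]
side [([264, 205, 13, 18, 191], [269.8, 212.9])] [([264, 205, 13, 18, 192], [269.8, 212.8])]
[([236, 169, 31, 36, 838], [251.2, 186.5])]
```

View pics/w7.png

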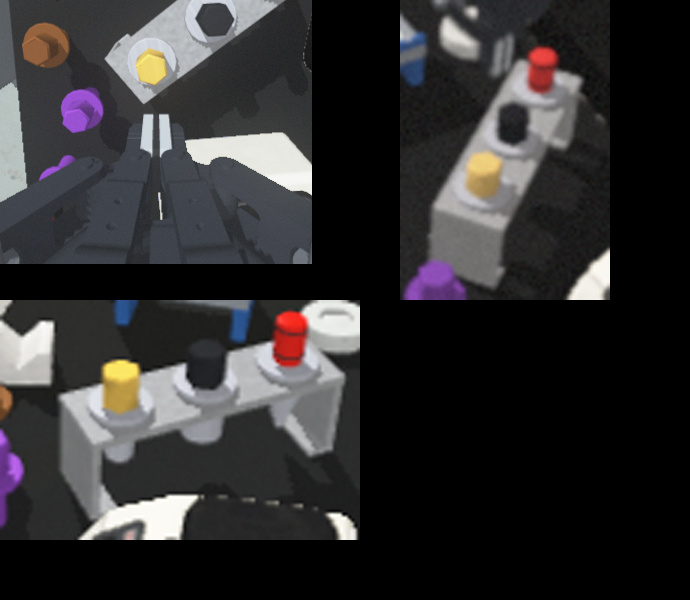

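The bolt is untouched: brass head at wrist (251,187), and the drift is seated in its well at the far end. The fingertips look about 25–30 mm short of the reported TCP. I'll check this by differencing the side and scene views.

```bash
python3 - <<'E'
from station import *
from h import *
s=sense();Rt=R.from_quat(s['eef_rot']).as_matrix();print(s["ee_pos"])
for n in("scene","side"):
    c=read_camera(n);k=cam(c);o=np.load(n+".npz")["frame"];d=(np.abs(c["frame"].astype(int)-o).max(2)>40).astype(np.uint8)
    d=cv2.morphologyEx(d,cv2.MORPH_OPEN,np.ones((2,2)))
    q=proj(k,s["ee_pos"]);u,v=q.astype(int);print(n,"tcp",q.round(1))
    w=d[v-60:v+40,u-25:u+25];ys,xs=np.nonzero(w)
    for y in range(100):
        x=xs[ys==y]
        if len(x) and y>25:print(y+v-60,x.min()+u-25,x.max()+u-25,end=' | ')
    print()
    for off in((0,0,-.02),(0,0,-.03),(-.02,0,0),(.02,0,0)):print(off,proj(k,s["ee_pos"]+Rt@off).round(1))
E
```

```text
[ 0.46552895 -0.14645059  0.2012748 ]
scene tcp [310.5 179.7]
145 295 301 | 146 292 301 | 147 292 301 | 148 292 300 | 149 292 297 | 150 293 296 | 153 300 303 | 154 298 310 | 155 298 312 | 156 298 313 | 157 299 314 | 158 300 315 | 159 285 315 | 160 285 315 | 161 285 318 | 162 285 319 | 163 306 319 | 164 307 319 | 165 307 319 | 166 308 318 | 167 308 318 | 168 308 318 | 169 308 318 | 170 312 318 | 171 312 318 | 172 312 317 | 173 312 316 | 174 312 314 | 
(0, 0, -0.02) [311.1 173.7]
(0, 0, -0.03) [311.4 170.6]
(-0.02, 0, 0) [314.7 184.5]
(0.02, 0, 0) [306.4 175.1]
side tcp [271.6 177. ]
142 254 295 | 143 255 295 | 144 255 294 | 145 256 293 | 146 257 292 | 147 258 290 | 148 260 289 | 149 264 288 | 150 266 287 | 151 267 286 | 152 267 280 | 153 267 280 | 154 267 280 | 155 267 280 | 156 267 280 | 157 267 280 | 158 267 280 | 159 267 280 | 160 267 280 | 161 269 280 | 162 269 279 | 163 269 287 | 164 269 287 | 165 269 287 | 166 269 286 | 167 269 286 | 168 280 293 | 169 279 293 | 170 279 293 | 171 279 294 | 172 278 294 | 173 278 294 | 174 278 283 | 175 278 282 | 
(0, 0, -0.02) [271.9 169. ]
(0, 0, -0.03) [272.  164.9]
(-0.02, 0, 0) [269.5 181.7]
(0.02, 0, 0) [273.6 172.4]
```

Both views agree: the fingertips end about 30 mm short of the reported TCP, with no lateral offset. So the drift was held only by its handle top. I'll grip the bolt with the TCP 26 mm lower than before.

```bash
python3 -m creep '[[0,0,0,0,0,0,0],[0,0,0,0,0,0,0],[0,0,0,0,0,10,0],[0,0,0,0,0,25,0],[0,0,0,0,0,40,0]]'; python3 -m creep '[[0,0,0,0,0,15,0],[0,0,0,0,0,35,0],[0,0,0,0,0,55,0],[0,0,0,0,0,70,0],[0,0,0,0,0,70,0]]'; python3 -m creep '[[0,0,0,0,0,5,0],[0,0,0,0,0,10,0],[0,0,0,0,0,15,0],[0,0,0,0,0,20,0],[0,0,0,0,0,25,0]]';  python3 -m creep '[[0,0,0,0,0,0,0],[0,0,0,0,0,0,0]]'
```

```text
t: 13.53
ee_pos: [0.4641, -0.1461, 0.1586]
eef_rot: [0.853, 0.522, -0.0, -0.0]
force: [0.1, -0.2, -0.1]
finger_gap: 0.0604
finger_force: 0.0
t: 13.95
ee_pos: [0.4615, -0.1453, 0.0864]
eef_rot: [0.853, 0.522, -0.002, -0.003]
force: [-0.0, 0.4, 0.0]
finger_gap: 0.0859
finger_force: 0.0
t: 14.37
ee_pos: [0.4646, -0.1462, 0.0646]
eef_rot: [0.853, 0.523, 0.0, 0.0]
force: [0.6, -0.2, 0.2]
finger_gap: 0.0854
finger_force: 0.0
t: 14.53
ee_pos: [0.4641, -0.1461, 0.0645]
eef_rot: [0.853, 0.522, -0.0, -0.0]
force: [-0.9, -0.8, 0.7]
finger_gap: 0.0852
finger_force: 0.0
```

No contact at TCP z = 0.0645, which confirms the offset. Closing.

```bash
python3 -m creep '[[0,0,0,0,0,0,255],[0,0,0,0,0,0,255],[0,0,0,0,0,0,255],[0,0,0,0,0,0,255],[0,0,0,0,0,0,255]]' 100; python3 -m creep '[[0,0,0,0,0,0,255],[0,0,0,0,0,0,255],[0,0,0,0,0,0,255],[0,0,0,0,0,0,255],[0,0,0,0,0,0,255]]'
```

```text
t: 14.95
ee_pos: [0.4642, -0.146, 0.0652]
eef_rot: [0.853, 0.522, 0.0, -0.0]
force: [-1.1, 0.4, 4.9]
finger_gap: 0.0291
finger_force: 98.4
t: 15.37
ee_pos: [0.4642, -0.146, 0.0652]
eef_rot: [0.853, 0.522, 0.0, 0.0]
force: [-2.0, 0.9, 6.7]
finger_gap: 0.029
finger_force: 98.4
```

```bash
python3 -m creep '[[0,0,0,0,0,-15,255],[0,0,0,0,0,-40,255],[0,0,0,0,0,-70,255],[0,0,0,0,0,-95,255],[0,0,0,0,0,-115,255]]';python3 -m creep '[[0,0,0,20,0,0,255],[0,0,0,52,1,0,255],[0,0,0,86,2,0,255],[0,0,0,120,3,0,255],[0,0,0,154,3,0,255]]';python3 -m creep '[[0,0,0,34,0,0,255],[0,0,0,68,1,0,255],[0,0,0,100,2,0,255],[0,0,0,123,2,0,255],[0,0,0,123,2,0,255]]';python3 -m creep '[[0,0,0,0,0,0,255],[0,0,0,0,0,0,255],[0,0,0,0,0,0,255]]'
python3 - <<'E'
from station import *
from h import *
s=sense();Rt=R.from_quat(s['eef_rot']).as_matrix();T=lambda p:(Rt.T@(np.array(p)-s['ee_pos'])*1e3).round(1)
print(s['ee_pos'],T([.5949,.0989,.066]),s["force"])
c=read_camera("wrist");k=wcam(c,s);np.savez("w8.npz",**c);f=c["frame"]
hsv=cv2.cvtColor(f,cv2.COLOR_RGB2HSV);m=cv2.inRange(hsv,(15,100,80),(35,255,255))
print("brass",cv2.boundingRect(m))
b=cv2.inRange(hsv,(105,150,60),(125,255,255));v,u=np.nonzero(b);print("blue",u.min(),u.max(),v.min(),v.max())
g=cv2.cvtColor(f,cv2.COLOR_RGB2GRAY)
c0=proj(k,(.5949,.0989,.066));print("hole px",c0)
for r in range(int(c0[1])-26,int(c0[1])+10,6):print(r,g[r,int(c0[0])-60:int(c0[0])+60:3].tolist())
E
```

```text
t: 15.78
ee_pos: [0.4644, -0.1462, 0.1814]
eef_rot: [0.853, 0.522, 0.0, 0.0]
force: [0.0, 0.1, -2.4]
finger_gap: 0.0288
finger_force: 99.0
t: 16.2
ee_pos: [0.5371, -0.0089, 0.1796]
eef_rot: [0.853, 0.522, -0.0, -0.0]
force: [0.8, -1.2, -0.2]
finger_gap: 0.0288
finger_force: 99.1
t: 16.62
ee_pos: [0.5959, 0.106, 0.1789]
eef_rot: [0.851, 0.526, 0.002, -0.002]
force: [0.5, 0.9, -1.5]
finger_gap: 0.0291
finger_force: 99.1
t: 16.87
ee_pos: [0.5937, 0.0966, 0.1795]
eef_rot: [0.853, 0.522, -0.001, 0.0]
force: [-0.4, 0.2, -0.8]
finger_gap: 0.0295
finger_force: 99.1
[0.59374562 0.09658577 0.17945638] [  2.7   0.  113.5] [-0.38085347  0.1858454  -0.84337227]
brass (226, 219, 60, 78)
blue 191 321 131 221
hole px [255.80638522 179.35111588]
153 [178, 155, 132, 131, 133, 134, 245, 246, 211, 145, 245, 245, 245, 245, 245, 245, 246, 245, 245, 245, 245, 245, 245, 245, 245, 245, 245, 245, 245, 245, 245, 125, 125, 246, 245, 138, 154, 138, 136, 136]
159 [180, 181, 181, 187, 187, 184, 245, 246, 246, 245, 246, 246, 246, 246, 246, 246, 245, 246, 246, 245, 245, 246, 246, 245, 245, 246, 246, 245, 246, 246, 246, 245, 246, 246, 246, 139, 139, 188, 190, 188]
165 [171, 179, 182, 182, 185, 187, 243, 245, 245, 245, 245, 245, 245, 245, 245, 245, 245, 245, 216, 119, 96, 112, 177, 241, 245, 245, 245, 245, 246, 245, 246, 246, 246, 246, 246, 137, 181, 191, 190, 190]
171 [169, 185, 182, 182, 185, 188, 234, 245, 245, 246, 245, 246, 245, 246, 245, 244, 87, 80, 84, 81, 81, 79, 79, 81, 80, 218, 245, 245, 245, 245, 245, 245, 245, 246, 245, 141, 140, 192, 190, 191]
177 [115, 184, 185, 182, 182, 185, 207, 245, 245, 245, 245, 245, 245, 245, 245, 112, 81, 81, 79, 82, 79, 83, 83, 82, 80, 80, 235, 245, 245, 245, 245, 245, 245, 245, 245, 141, 155, 187, 187, 189]
183 [71, 182, 183, 183, 184, 184, 183, 245, 245, 245, 245, 245, 245, 245, 240, 131, 88, 81, 80, 83, 82, 79, 81, 81, 83, 95, 239, 244, 244, 244, 244, 244, 244, 245, 237, 141, 143, 191, 188, 189]
```

The opening is one fully dark hole centred at column 256, which matches the prediction. Lowering the bolt.

```bash
python3 -m creep '[[0,0,0,2,0,10,255],[0,0,0,2,0,30,255],[0,0,0,2,0,50,255],[0,0,0,2,0,70,255],[0,0,0,2,0,70,255]]';python3 -m creep '[[0,0,0,0,0,0,255],[0,0,0,0,0,0,255]]'
python3 -c "
from station import *
from h import *
s=sense();Rt=R.from_quat(s['eef_rot']).as_matrix();print(s['ee_pos'],(Rt.T@(np.array([.5949,.0989,.066])-s['ee_pos'])*1e3).round(1),Rt.T@s['force'])"
```

```text
t: 17.33
ee_pos: [0.5918, 0.0992, 0.1055]
eef_rot: [0.853, 0.522, -0.004, -0.001]
force: [-0.6, 0.0, -1.8]
finger_gap: 0.0292
finger_force: 99.1
t: 17.5
ee_pos: [0.596, 0.0999, 0.1103]
eef_rot: [0.853, 0.522, 0.0, 0.0]
force: [0.5, -0.2, -1.6]
finger_gap: 0.0288
finger_force: 99.2
[0.59595659 0.09987484 0.1102847 ] [-1.4 -0.5 44.3] [0.04997843 0.53639334 1.59306428]
```

```bash
python3 -m creep '[[0,0,0,-1,0,10,255],[0,0,0,-1,0,22,255],[0,0,0,-1,0,34,255],[0,0,0,-1,0,46,255],[0,0,0,-1,0,50,255]]';python3 -m creep '[[0,0,0,0,0,3,255],[0,0,0,0,0,6,255],[0,0,0,0,0,9,255],[0,0,0,0,0,9,255],[0,0,0,0,0,9,255]]'
```

```text
t: 17.92
ee_pos: [0.5931, 0.0992, 0.057]
eef_rot: [0.853, 0.523, -0.002, -0.001]
force: [0.1, 0.7, -1.8]
finger_gap: 0.0285
finger_force: 99.2
t: 18.33
ee_pos: [0.5956, 0.0992, 0.0513]
eef_rot: [0.853, 0.522, 0.001, 0.0]
force: [-0.9, 0.1, 1.4]
finger_gap: 0.0286
finger_force: 99.5
```

```bash
python3 -m creep '[[0,0,0,0,0,0,0],[0,0,0,0,0,0,0],[0,0,0,0,0,0,0],[0,0,0,0,0,0,0],[0,0,0,0,0,0,0]]';python3 -m creep '[[0,0,0,0,0,0,0],[0,0,0,0,0,-20,0],[0,0,0,0,0,-50,0],[0,0,0,0,0,-85,0],[0,0,0,0,0,-120,0]]';python3 -m creep '[[0,0,0,0,0,0,0],[0,0,0,0,0,0,0],[0,0,0,0,0,0,0],[0,0,0,0,0,0,0]]'
python3 - <<'E'
from station import *
from h import *
s=sense();print(s["ee_pos"],s["force"])
B=np.array([.5949,.0989,.066])
for n in("scene","side","wrist"):
    c=read_camera(n);k=wcam(c,s) if n=="wrist" else cam(c);f=c["frame"];hsv=cv2.cvtColor(f,cv2.COLOR_RGB2HSV)
    m=cv2.inRange(hsv,(15,100,80),(35,255,255));n_,l,st,ce=cv2.connectedComponentsWithStats(m)
    print(n,[(st[j].tolist()) for j in range(1,n_) if st[j][4]>20],"exp head top/bottom",proj(k,B+[0,0,.036]).round(1),proj(k,B+[0,0,.006]).round(1))
    r=cv2.inRange(hsv,(0,170,120),(6,255,255))
    if n!="wrist":
        for F in(f,np.load(n+".npz")["frame"]):
            h=cv2.cvtColor(F,cv2.COLOR_RGB2HSV);r=cv2.inRange(h,(0,170,100),(6,255,255))[150:220,310:345];v,u=np.nonzero(r);print("red",u.mean()+310,v.mean()+150,len(u))
E
```

```text
t: 18.75
ee_pos: [0.5949, 0.0994, 0.0506]
eef_rot: [0.853, 0.523, 0.0, -0.0]
force: [0.2, 0.3, 0.9]
finger_gap: 0.0851
finger_force: 0.0
t: 19.17
ee_pos: [0.5942, 0.0992, 0.1714]
eef_rot: [0.853, 0.522, -0.001, -0.0]
force: [0.7, 0.1, 0.3]
finger_gap: 0.0853
finger_force: 0.0
t: 19.5
ee_pos: [0.5937, 0.0993, 0.1692]
eef_rot: [0.853, 0.523, -0.001, -0.001]
force: [0.9, -0.7, 0.6]
finger_gap: 0.0851
finger_force: 0.0
[0.59370581 0.0992869  0.16924734] [ 0.89794766 -0.67077565  0.56050299]
scene [[405, 40, 21, 16, 90], [258, 147, 10, 13, 102], [462, 366, 17, 18, 202]] exp head top/bottom [262.2 150.4] [262.2 158. ]
red 326.96590909090907 171.89772727272728 88
red 326.34375 171.94791666666666 96
side [[289, 156, 10, 14, 111]] exp head top/bottom [293.3 158.7] [292.6 167.7]
red 325.94039735099335 197.2913907284768 151
red 325.3225806451613 196.93548387096774 155
wrist [[242, 172, 33, 39, 912]] exp head top/bottom [257.4 195.2] [257.3 185.9]
```

The brass head sits where a seated bolt should be in all three views. The drift is within about 0.6 px of its start position.

```bash
python3 -c "
from station import *
print(hand_in())"
```

```text
the job is handed in; nothing more can be done
None
```

The job is handed in with no verdict returned: the drift levered the holes into line and is back upright in its own well, and the brass bolt is seated through both holes (camera-checked). The first grasp at the bolt missed and left it undisturbed.

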